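Unclamp the draw plate and hang it up

TASK

The wire drawing is done. Turn the black clamp knob on the holder clockwise (seen from above) by a quarter turn, leaving the draw plate in its slot meanwhile, so that the knob's tongue no longer covers the plate; then lift the plate out and hang it by its eye on the empty peg, well onto the peg, hanging straight down and still. Leave the clamp open and do not shove or knock over the jar, the dish or the pliers.

Things in the scene. Friction and masses are not known exactly. Their poses are not given: they have to be found in the camera images.
- holder: Low dark steel block bolted to the bench, 80 (x) x 144 (y) x 34 mm high. Origin: on the bench, under the centre of the slot; the block reaches from y = -46 to y = +98 mm. The slot (58 mm along y, 9.6 mm in x, floor at z = 10 mm, open on top) holds the draw plate upright. The clamp knob stands at y = +75 mm. At the start it may be turned about z by up to 0.35 rad.
- clamp (a joint): Angle of the clamp knob about its vertical axis, rad: about 0 (within 0.1) with the tongue lying over the plate's foot, growing as the knob is turned clockwise seen from above, to a stop at 1.65. Stiff, stays where it is left (about 0.06 N m).
- clamp_grip (a point): Point on the knob's axis, 86 mm above the bench, at the height to grip. Its frame turns with the knob. The knob is a black bar 38 mm long (its own y) x 12 mm thick (its own x), from 65 to 95 mm above the bench, on a round steel hub 20 mm across.
- tongue_tip (a point): End of the clamp's steel tongue: 16 mm wide, 7 mm thick, underside 49 mm above the bench, reaching 62 mm from the knob's axis along its own -y; over the plate's shoulder while closed.
- plate: The draw plate: flat steel, 8 mm thick (its x), 0.26 kg, upright in the slot. Origin: centre of its lower edge. Foot 56 mm wide (y), z = 0 to 38 mm, with two rows of small dark holes; above it a neck 26 mm wide, z = 38 to 112 mm, with a 16 mm eye near the top. Same when turned half round. Grip it across the neck's 26 mm width, below the eye, so that the eye stays free.
- eye (a point): Centre of the plate's eye (16 mm across, axis along the plate's x), 97.5 mm above the plate's lower edge, 14.5 mm below its top.
- stand: The peg stand whose peg is empty; fixed. Wooden foot 100 x 80 x 14 mm, square steel post 14 mm thick and 206 mm high at the origin (on the bench). The peg points along the stand's -x, towards the robot. The stand is turned up to 0.25 rad.
- peg_mid (a point): Middle of the empty peg's axis, 192.5 mm above the bench, 36 mm in front of the post's axis. The peg is a straight steel rod 7 mm across, its free part 68 mm long, sinking 15 mm in 72 mm towards its free end. Frame as the stand's.
- peg_tip (a point): Free end of the empty peg, 185 mm above the bench, 75.5 mm in front of the post's axis.
- stand_used: An identical fixed stand about 200 mm beside the other (either one may be on the left), on whose peg a thin brass gauge 50 mm wide and 110 mm long already hangs. Origin on the bench under the post. Not to be used.
- jar: Small open glass jar, 56 mm across, 55 mm high, loose. Origin: centre of its underside.
- dish: Low brass dish, 70 mm across, 22 mm high, loose. Origin: centre of its underside.
- pliers: Small pliers lying flat, about 130 mm long, 10 mm thick, blue handles, loose. Origin: under the pivot; jaws along its +x.
Not all that is in view belongs to the job. What is shaped like the stand but pink or red is not meant. Leave any orange or turquoise look-alike of the plate alone.

How it is judged (in metres and radians):
On the way:
1. the clamp knob is turned clockwise to over 1.1 rad while the plate is still in its slot (moved less than 15 mm) (value of joint clamp above 1.1 rad and distance of plate from where it was at the start of the episode below 0.015 m), for 0.2 s.
At the end, for the whole second after the job is handed in: Clamp over 1.0 rad; the eye on the empty peg, -30 to +32 mm along it from its middle (tip side negative), within 8 mm sideways, 18 mm below to 8 mm above; plate borne by the stand, upright within 0.25 rad, face across the peg within 0.45 rad, at rest (0.03 m/s, 0.4 rad/s) (value of joint clamp above 1 rad and x of eye in the frame of peg_mid between -0.03 and 0.032 m and y of eye in the frame of peg_mid between -0.008 and 0.008 m and z of eye in the frame of peg_mid between -0.018 and 0.008 m and angle between plate's own z axis and vertical below 0.25 rad and angle between the x axis of plate and the x axis of stand, either way round below 0.45 rad and contact force between plate and stand above 0.5 N and linear speed of plate below 0.03 m/s and angular speed of plate below 0.4 rad/s); the robot touches nothing.
It fails at once if the jar is shoved more than 30 mm or knocked over (distance of jar from where it was at the start of the episode above 0.03 m or angle between jar's own z axis and vertical above 0.6 rad).
It fails at once if the dish is shoved more than 30 mm or knocked over (distance of dish from where it was at the start of the episode above 0.03 m or angle between dish's own z axis and vertical above 0.6 rad).
It fails at once if the pliers are shoved more than 30 mm (distance of pliers from where it was at the start of the episode above 0.03 m).
It also fails if it takes over 67 s, if anything falls off the work surface, if the arm or the gripper's body presses on something with over 40 N, if the wrist force passes 120 N, or if a joint passes its speed limit or range.

ROBOT

A 6-joint arm with a two-finger parallel gripper is mounted at the origin on the work surface. World frame = base frame: x ahead of the robot, y to its left, z up, the work surface at z = 0. Lengths are in mm, angles in rad, forces in N, time in s.
With the tool pointing down it reaches from about 300 to 775 mm from the base axis. Payload 14.6 kg.
Tool frame: the origin (TCP) lies at the very end of the fingers, on their centre line; the grasp point (between the pads) lies 19 mm behind it; z points along the fingers, y is the line along which they close (so a half turn about z gives the same grasp; the last joint's range is limited). The gripper opens to 94 mm and grips with 3 to 60 N. Pads are 16 mm wide; open, the fingers measure 119 mm over their backs; the gripper's body (75 mm by 177 mm) begins 78 mm behind the grasp point.
Start: joints at [1.202, 0.3, 1.521, -0, 1.321, -0.067], TCP at [163.479, 525.132, 205.446] pointing down, gripper open.
Joint ranges: [-3.03, 3.03], [-0.79, 2.21], [0.23, 2.52], [-1.04, 4.18], [0, 3.07], [-2.55, 2.55]. Speed limits (rad/s): [2.22, 2.22, 2.57, 3.14, 3.14, 3.14].

INTERFACE

Orientations are given as [roll, pitch, yaw] about the fixed x, y, z axes, in that order (R = Rz(yaw) Ry(pitch) Rx(roll)).
In Python, from cell import manip gives the robot as it stands.
- The arm moves only by the tool servo_tool, never from a script. Its argument "motion" is a list that holds one entry, the list of rows, each a list of 7 numbers: the shift along the world's x, y, z as a fraction of full scale, then the turn, a rotation vector about the world's x, y, z as a fraction of full scale, then the closure, from 0 (fully open) to 1 (shut). In form: [[[x, y, z, rx, ry, rz, gripper], ...]]. A call has 1 to 10 rows; each row is the pose to reach, as a shift and turn from the pose commanded when the call began, turning the shorter way round; what a row does not reach only later rows make up. Full scale, the value 1, is 0.5 m for a shift and pi rad for a turn. A row lasts 1/10 s, in which the tool goes at most 50 mm and 8.59 degrees, less where a joint would pass 70% of its speed; a pose out of reach is approached as far as the arm can. A call with a number of a shift or a turn outside -1 to 1 is refused whole. A call with a gripper value outside its range is refused whole. The fingers move at their own pace and stop on an object; "newtons" is the grip in N (left out, the last holds). Time passes only in rows, so rows that repeat a pose let the fingers close. It gives the time, the measured TCP pose, the force, the opening and the grip force at its end, in the units of the state.
- manip.read_state(): the state, without advancing time (a new reading comes with each control period).
- manip.camera(name): name is "scene" or "top"; returns a dict with "frame" (420x560x3 uint8, red, green, blue), "range_z" (420x560 float32, mm along the optical axis (not along the pixel's ray), 0 where there is no reading), "vfov" (degrees; the focal length in pixels is half the picture's height over the tangent of half this angle, whatever the lens; pixels are square), "cx", "cy" (the principal point, pixels), "k1" (the pictures are not rectified: a ray, as slopes to the right and down, at radius r is drawn at 1 + k1 r^2 times it, then the intrinsics apply), "cam_to_world" (4x4, takes a point from camera to world coordinates). Camera axes: x right, y down, z forward; pixel columns grow to the right and rows downward; lengths in mm; the calibration is good to about 2 mm. A picture is of the moment at which its call begins.
- manip.sign_off(): hands the job in; it is judged then, once.
The state is a dict: "clock": time; "joints": joint angles; "qd": joint speeds; "effort": joint torques, N m; "eef_pos": TCP position; "eef_rot": TCP orientation; "wrist_force": force on the tool from outside, world axes, zero at the start; "moment": the same for the moment, N m; "finger_gap": finger opening in mm; "finger_force": force on a finger pad.
Only numpy, scipy, OpenCV 4.12 (cv2) and the standard library are available. Lean on these libraries where they do the work, as an engineer would, in place of code of your own. Each camera call takes 0.05 s, during which the arm holds its last target. There are 200 camera calls.

## Working session

There is one attempt and no reset: what is moved stays moved. The work goes in short steps, Python scripts to look and compute and a tool call to move; the robot and the scene stay as the last step left them, time stands still between calls to the robot, and variables do not carry over. Pictures are saved under pics/ and viewed, at most 10 in all, crops included, and the job is handed in when it is done.

Besides the shell and the picture viewer there is one more tool, called after "Emit:" as name(argument=value, ...), one argument or row to a line, values as JSON. servo_tool: Moves the arm, as the interface text tells. Its arguments: {"type":"object","properties":{"motion":{"type":"array"},"newtons":{"type":"number"}},"required":["motion"]}

```bash
mkdir -p pics; cat > h.py <<'E'
import numpy as np, cv2
from cell import manip
def cam(n):
    c=manip.camera(n); c['f']=210/np.tan(np.radians(c['vfov'])/2); np.savez(f'{n}.npz',**c); return c
def slopes(c,u,v):
    f=float(c['f']); x=(np.asarray(u,float)-c['cx'])/f; y=(np.asarray(v,float)-c['cy'])/f
    X,Y=x.copy(),y.copy()
    for _ in range(20):
        s=1+c['k1']*(X*X+Y*Y); X,Y=x/s,y/s
    return X,Y
def pts(c):  # world point per pixel
    v,u=np.mgrid[:420,:560]; X,Y=slopes(c,u,v); d=c['range_z']
    T=c['cam_to_world']; P=np.stack([X*d,Y*d,d],-1)@T[:3,:3].T+T[:3,3]; P[d==0]=np.nan; return P
def ray(c,u,v,z):
    X,Y=slopes(c,u,v); T=c['cam_to_world']; r=T[:3,:3]@np.array([X,Y,1.]); o=T[:3,3]; return o+r*(z-o[2])/r[2]
E
python3 - <<'E'
from h import *
for n in('scene','top'):
    c=cam(n); print(n,c['vfov'],c['cx'],c['cy'],c['k1'],c['cam_to_world'].round(2).tolist())
    cv2.imwrite(f'pics/{n}0.png',cv2.resize(c['frame'][...,::-1],(800,600)))
E
```

```text
scene 47.501127827348846 281.84407784199516 216.72695301513724 -0.11424578332302855 [[-0.27, 0.55, -0.79, 1323.14], [0.96, 0.14, -0.23, 202.77], [-0.02, -0.82, -0.57, 722.67], [0.0, 0.0, 0.0, 1.0]]
top 51.06885198272523 274.6638421839913 210.02121626916383 -0.08808348742178022 [[-0.02, -0.98, 0.19, 302.43], [-1.0, 0.02, 0.03, -74.35], [-0.03, -0.19, -0.98, 1134.2], [0.0, 0.0, 0.0, 1.0]]
```

View pics/scene0.png

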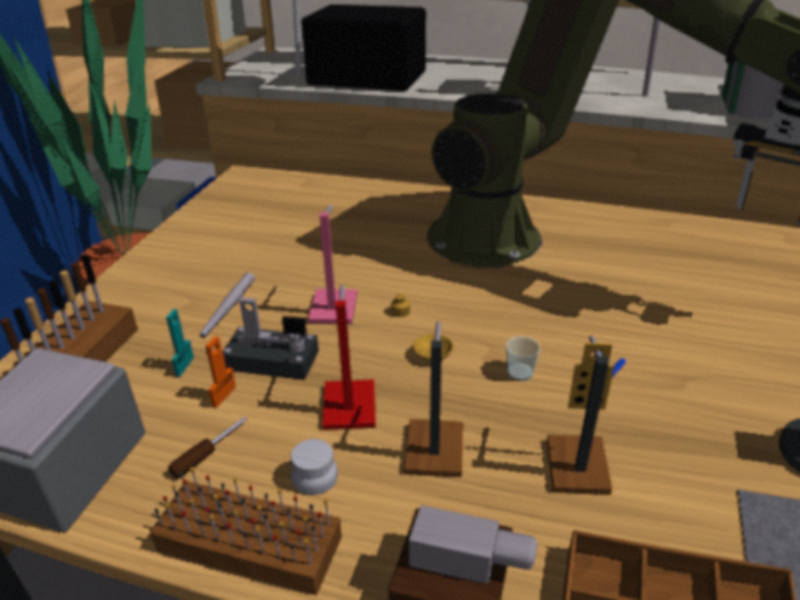

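View pics/top0.png

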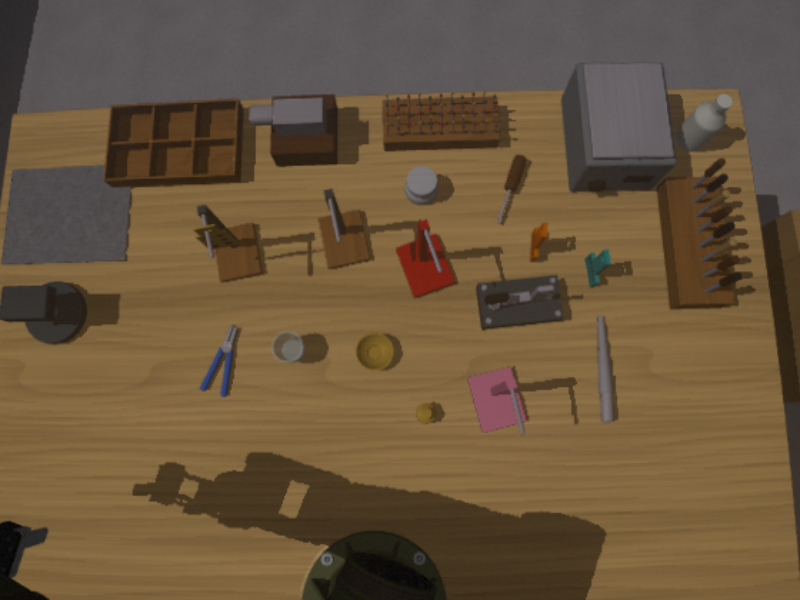

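The top view shows:
- **Holder:** dark, with the knob at (497,297) and the plate/tongue at (540,297).
- **Empty wooden stand:** foot at (345,240), peg running (330,195)→(340,240).
- **Used stand:** foot at (237,250), with the brass gauge.

Could be mistaken for the plate:
- Steel plate in the holder: scene (250,315). This is the one I choose.
- Orange look-alike: scene (215,370).
- Turquoise look-alike: scene (178,345).

Could be mistaken for the stand:
- Brown empty stand: scene (435,440). This is the one I choose.
- Brown stand with the gauge: scene (580,460).
- Red stand: scene (347,400).
- Pink stand: scene (330,300).

Next I'll measure from the point clouds and check with a crop.

```bash
cat > m.py <<'E'
from h import *
def P2(c,box): # box in 800x600 coords
    x0,y0,x1,y1=[int(b*.7) for b in box]; P=pts(c)[y0:y1,x0:x1].reshape(-1,3); I=c['frame'][y0:y1,x0:x1].reshape(-1,3); m=np.isfinite(P[:,0]); return P[m],I[m].astype(int)
def rect(p):
    r=cv2.minAreaRect(p[:,:2].astype(np.float32)); return [np.round(x,2) for x in (r[0],r[1],np.radians(r[2]))]
E
python3 - <<'E'
from m import *
t=dict(np.load('top.npz')); s=dict(np.load('scene.npz'))
for c,b,n in((t,(460,255,585,345),'top'),(s,(210,285,330,385),'scene')):
    P,I=P2(c,b)
    for lo,hi in((28,38),(49,62),(85,100),(104,130)):
        m=(P[:,2]>lo)&(P[:,2]<hi); q=P[m]
        print(n,lo,hi,len(q), rect(q) if len(q)>3 else '', q.mean(0).round(1) if len(q) else '')
for c,b,n in((t,(310,180,375,275),'top'),(s,(400,310,470,480),'scene')):
    P,I=P2(c,b)
    for lo,hi in((9,19),(100,175),(176,215)):
        m=(P[:,2]>lo)&(P[:,2]<hi); q=P[m]
        print(n,lo,hi,len(q), rect(q) if len(q)>3 else '', q.mean(0).round(1) if len(q) else '')
for b,n in(((265,325,310,370),'jar'),((350,325,400,375),'dish'),((195,320,245,400),'pliers')):
    P,I=P2(t,b); q=P[P[:,2]>7]; print(n,rect(q),q[:,2].max())
P,I=P2(t,(395,215,460,300)); q=P[P[:,2]>12]; print('red',q.min(0),q.max(0)); q=P[P[:,2]>120]; print(q.min(0),q.max(0))
a=cv2.resize(t['frame'][170:240,320:410],(540,420),interpolation=2); b=cv2.resize(t['frame'][120:200,205:275],(245,280),interpolation=2)
im=cv2.resize(s['frame'][195:275,145:235],(540,480),interpolation=2)
o=np.zeros((480,800,3),np.uint8); o[:420,:540]=a; o[:280,545:790]=b
cv2.imwrite('pics/crop0.png',o[...,::-1]); cv2.imwrite('pics/crop1.png',im[...,::-1])
E
```

```text
top 28 38 1173 [array([ 535.31, -266.9 ]), array([120.64, 143.8 ]), np.float64(0.1)] [ 513.3 -269.6   34.9]
top 49 62 148 [array([ 514.99, -267.4 ]), array([ 18.57, 111.2 ]), np.float64(0.16)] [ 512.9 -264.8   56. ]
top 85 100 106 [array([ 513.52, -255.12]), array([ 12.99, 107.92]), np.float64(0.11)] [ 509.4 -232.1   94.4]
top 104 130 58 [array([ 516.2 , -296.33]), array([ 8.7 , 27.01]), np.float64(0.08)] [ 515.5 -295.3  120.4]
scene 28 38 964 [array([ 466.66, -280.97]), array([297.1 , 176.35]), np.float64(0.37)] [ 534.7 -267.3   33.9]
scene 49 62 284 [array([ 507.06, -258.5 ]), array([ 95.18, 275.47]), np.float64(1.01)] [ 533.6 -264.    55.3]
scene 85 100 220 [array([ 550.25, -281.12]), array([ 78.8 , 165.35]), np.float64(0.88)] [ 543.4 -261.4   91.9]
scene 104 130 124 [array([ 575.61, -296.81]), array([123.69,  26.81]), np.float64(0.0)] [ 555.9 -298.6  114.6]
top 9 19 911 [array([644. ,  48.6]), array([102.52,  80.1 ]), np.float64(0.19)] [639.3  47.1  15.2]
top 100 175 38 [array([656.95,  46.68]), array([10.97, 19.  ]), np.float64(1.0)] [654.5  46.4 137.8]
top 176 215 154 [array([626.69,  44.75]), array([81.67, 14.  ]), np.float64(0.2)] [633.6  46.1 198.3]
scene 9 19 1405 [array([511.68,   3.7 ]), array([396.04,  86.95]), np.float64(0.3)] [628.9  39.8  13.4]
scene 100 175 231 [array([663.83,  49.11]), array([18.21, 13.05]), np.float64(0.19)] [669.2  50.  139. ]
scene 176 215 190 [array([632.79,  40.18]), array([80.65, 12.86]), np.float64(0.26)] [656.7  47.2 194.8]
jar [array([449.73, 157.8 ]), array([88.33, 71.8 ]), np.float64(1.34)] 62.06413969728669
dish [array([432.08,  -6.6 ]), array([84.14, 65.49]), np.float64(1.41)] 29.81585678919555
pliers [array([423.81, 276.05]), array([ 81.16, 133.55]), np.float64(1.55)] 17.707335922898665
red [ 530.9837733  -152.81040298   12.00532662] [647.49306614 -49.52604926 212.35701518]
[ 533.19465262 -123.38939549  121.09083566] [611.46582748 -87.89150665 212.35701518]
```

View pics/crop0.png

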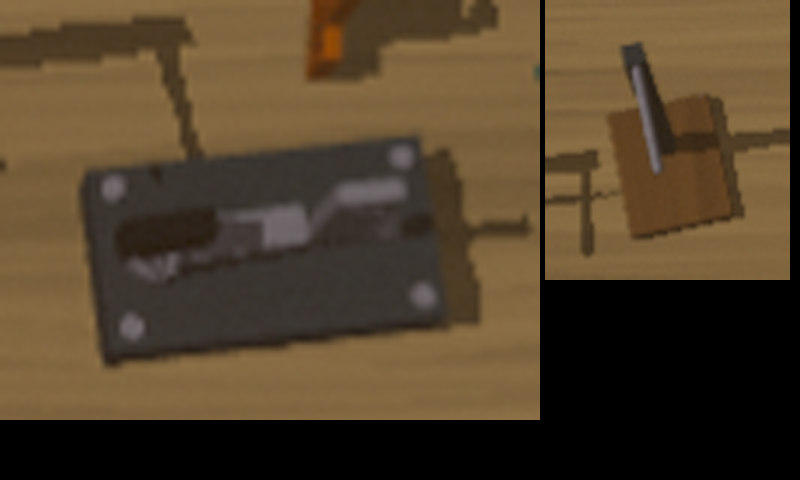

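View pics/crop1.png

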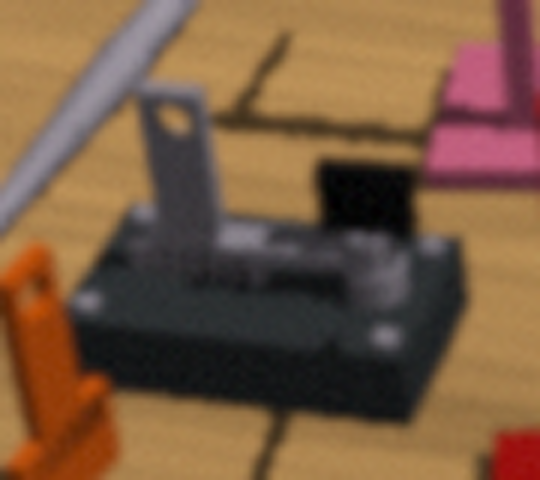

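The crops confirm both choices. The grey plate with its eye stands upright in the holder under the tongue, beside the black bar knob. The brown stand has a bare peg. Next I'll refine the knob and peg positions.

```bash
python3 - <<'E'
from m import *
t=dict(np.load('top.npz')); s=dict(np.load('scene.npz'))
for c,b,n in((t,(470,280,520,320),'top'),(s,(275,310,312,340),'scene')):
    P,I=P2(c,b); m=(I.max(1)<45)&(P[:,2]>66)&(P[:,2]<105)&(abs(P[:,0]-510)<40); q=P[m]; print(n,len(q),rect(q),q.min(0).round(),q.max(0).round()); q=q[q[:,2]>91];print(rect(q))
P,I=P2(s,(235,290,265,330)); q=P[(P[:,2]>70)&(P[:,2]<126)&(abs(P[:,0]-520)<30)]; print('plate s',rect(q),q.max(0))
for c,b,n in((t,(310,180,375,275),'top'),(s,(400,310,470,480),'scene')):
    P,I=P2(c,b); q=P[(P[:,2]>170)&(P[:,2]<225)&(abs(P[:,0]-640)<70)]
    print(n,rect(q)); 
    for lo in range(570,670,10):
        k=q[(q[:,0]>=lo)&(q[:,0]<lo+10)]
        if len(k): print(lo,len(k),k.mean(0).round(1),k[:,2].max().round(1))
for k,v in manip.read_state().items(): print(k,np.round(v,3))
E
```

```text
top 30 [array([ 508.55, -218.79]), array([11.01, 31.61]), np.float64(0.08)] [ 502. -234.   78.] [ 514. -203.  101.]
[array([ 508.64, -218.75]), array([10.65, 31.84]), np.float64(0.11)]
scene 159 [array([ 517.21, -219.79]), array([ 9.87, 35.78]), np.float64(0.13)] [ 510. -237.   66.] [ 524. -202.   96.]
[array([ 516.37, -219.95]), array([ 9.52, 35.74]), np.float64(0.18)]
plate s [array([ 520.17, -297.08]), array([15.38, 27.66]), np.float64(0.11)] [ 528.86266712 -283.44745511  124.56713476]
top [array([626.69,  44.75]), array([81.67, 14.  ]), np.float64(0.2)]
580 9 [588.6  37.8 188.2] 192.0
590 12 [595.6  38.7 191.2] 193.0
600 14 [604.7  40.  192.5] 195.7
610 15 [615.4  42.8 195.7] 199.9
620 12 [625.4  44.7 196.7] 201.0
630 15 [634.5  46.  198.8] 201.8
640 14 [644.2  48.7 201.8] 204.6
650 45 [654.   50.  198.5] 210.2
660 22 [663.2  50.9 205.3] 211.4
scene [array([633.51,  40.38]), array([82.13, 12.92]), np.float64(0.26)]
590 4 [596.4  35.5 189.3] 190.4
600 7 [604.9  36.8 191.2] 192.5
610 9 [614.7  39.2 192.5] 194.4
620 10 [625.1  40.9 194.6] 196.4
630 9 [635.   43.2 196.9] 198.1
640 7 [643.8  45.  199. ] 200.0
650 11 [657.5  47.  205.6] 207.5
660 109 [667.9  50.6 192. ] 207.6
clock 0.1
joints [ 1.202  0.3    1.522  0.     1.321 -0.067]
qd [-0.002 -0.001 -0.002  0.001  0.     0.001]
effort [ 0.0000e+00 -5.3264e+01 -3.5329e+01  7.1000e-02  2.3000e-02 -0.0000e+00]
eef_pos [163.407 524.916 204.912]
eef_rot [-3.14 -0.    2.84]
wrist_force [-0.025 -0.807 -0.134]
moment [ 0.059  0.015 -0.001]
finger_force 0.0
finger_gap 93.816
```

Emit:
servo_tool(
  motion=[
    [[0.353,-0.75,0.11,0,0,-0.185,0.3],[0.353,-0.75,0.11,0,0,-0.185,0.3],[0.353,-0.75,0.11,0,0,-0.185,0.3],[0.353,-0.75,0.11,0,0,-0.185,0.3],[0.353,-0.75,0.11,0,0,-0.185,0.3],[0.353,-0.75,0.11,0,0,-0.185,0.3],[0.353,-0.75,0.11,0,0,-0.185,0.3],[0.353,-0.75,0.11,0,0,-0.185,0.3],[0.353,-0.75,0.11,0,0,-0.185,0.3],[0.353,-0.75,0.11,0,0,-0.185,0.3]],
  ],
  newtons=20,
)

```text
clock: 1.1
eef_pos: [340.7, 148.4, 260.7]
eef_rot: [3.141, 0.0, 2.255]
wrist_force: [0.3, 1.3, 0.5]
finger_gap: 65.9
finger_force: 0.0
```

Emit:
servo_tool(
  motion=[
    [[0.343,-0.742,-0.08,0,0,-0.181,0.3],[0.343,-0.742,-0.08,0,0,-0.181,0.3],[0.343,-0.742,-0.08,0,0,-0.181,0.3],[0.343,-0.742,-0.08,0,0,-0.181,0.3],[0.343,-0.742,-0.08,0,0,-0.181,0.3],[0.343,-0.742,-0.08,0,0,-0.181,0.3],[0.343,-0.742,-0.08,0,0,-0.181,0.3],[0.343,-0.742,-0.08,0,0,-0.181,0.3],[0.343,-0.742,-0.08,0,0,-0.181,0.3],[0.343,-0.742,-0.26,0,0,-0.181,0.3]],
  ],
)

```text
clock: 2.1
eef_pos: [514.3, -222.3, 173.8]
eef_rot: [3.135, 0.005, 1.689]
wrist_force: [1.5, -0.2, -1.4]
finger_gap: 65.9
finger_force: 0.0
```

Emit:
servo_tool(
  motion=[
    [[0,0,0,0,0,0,0.3],[0,0,0,0,0,0,0.3]],
  ],
)

```text
clock: 2.3
eef_pos: [511.5, -219.6, 170.9]
eef_rot: [-3.14, -0.001, 1.691]
wrist_force: [0.2, -0.4, 0.4]
finger_gap: 65.9
finger_force: 0.0
```

```bash
python3 - <<'E'
from m import *
print(manip.read_state()['eef_pos'],manip.read_state()['eef_rot'])
s=cam('scene'); t=cam('top')
o=np.zeros((480,800,3),np.uint8); o[:]=0
o[:,:480]=cv2.resize(s['frame'][170:270,140:240],(480,480)); o[:320,480:]=cv2.resize(t['frame'][160:260,320:420],(320,320))
cv2.imwrite('pics/c2.png',o[...,::-1])
E
```

```text
[ 511.54509297 -219.61549343  170.9466281 ] [-3.14041230e+00 -9.57586869e-04  1.69107035e+00]
```

View pics/c2.png

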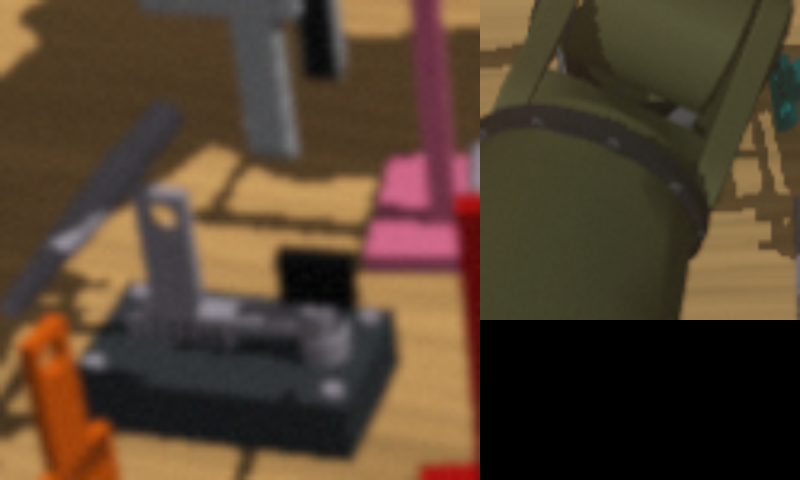

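The scene crop shows the fingers above the knob. The near finger's tip is at (270,155) and the knob is at (318,285). I'll use the finger to check the scene camera's bias.

```bash
python3 - <<'E'
from m import *
c=dict(np.load('scene.npz')); P=pts(c)[170:205,185:206].reshape(-1,3)
q=P[(P[:,2]>160)&(P[:,2]<195)&(abs(P[:,0]-555)<35)]; print(len(q),rect(q),q.min(0),q.max(0))
P=pts(c)[215:240,195:220].reshape(-1,3);I=c['frame'][215:240,195:220].reshape(-1,3)
q=P[(I.max(1)<45)&(P[:,2]>70)&(abs(P[:,0]-515)<25)];print(rect(q),q.min(0),q.max(0))
E
```

```text
74 [array([ 551.96, -214.65]), array([14.23, 19.71]), np.float64(0.02)] [ 544.67585347 -224.43930752  169.66243696] [ 559.16570251 -204.69395511  194.56488834]
[array([ 517.26, -219.69]), array([ 8.97, 36.79]), np.float64(0.14)] [ 512.79150148 -237.91565317   70.16550302] [ 523.19370997 -201.30630483   96.45713172]
```

Emit:
servo_tool(
  motion=[
    [[0.003,0,-0.1,0,0,0,0.3],[0.003,0,-0.2,0,0,0,0.3],[0.003,0,-0.205,0,0,0,0.3],[0.003,0,-0.205,0,0,0,0.3],[0.003,0,-0.205,0,0,0,0.3]],
  ],
)

```text
clock: 2.9
eef_pos: [514.5, -221.4, 71.3]
eef_rot: [3.138, 0.002, 1.69]
wrist_force: [-0.8, 0.0, 0.2]
finger_gap: 65.9
finger_force: 0.0
```

Emit:
servo_tool(
  motion=[
    [[0,0,0,0,0,0,0.6],[0,0,0,0,0,0,0.8],[0,0,0,0,0,0,1],[0,0,0,0,0,0,1],[0,0,0,0,0,0,1],[0,0,0,0,0,0,1]],
  ],
  newtons=10,
)

```text
clock: 3.5
eef_pos: [513.0, -220.9, 67.9]
eef_rot: [-3.142, -0.0, 1.69]
wrist_force: [0.8, 0.2, -0.0]
finger_gap: 21.5
finger_force: 0.0
```

Emit:
servo_tool(
  motion=[
    [[0,0,0,0,0,0,1],[0,0,0,0,0,0,1],[0,0,0,0,0,0,1],[0,0,0,0,0,0,1]],
  ],
)

```text
clock: 3.9
eef_pos: [513.1, -220.9, 67.9]
eef_rot: [3.141, 0.0, 1.69]
wrist_force: [1.9, 0.2, -2.2]
finger_gap: 11.8
finger_force: 10.0
```

Emit:
servo_tool(
  motion=[
    [[0,0,0,0,0,-0.046,1],[0,0,0,0,0,-0.092,1],[0,0,0,0,0,-0.138,1],[0,0,0,0,0,-0.184,1],[0,0,0,0,0,-0.23,1],[0,0,0,0,0,-0.276,1],[0,0,0,0,0,-0.322,1],[0,0,0,0,0,-0.368,1],[0,0,0,0,0,-0.414,1],[0,0,0,0,0,-0.46,1]],
  ],
  newtons=20,
)

```text
clock: 4.9
eef_pos: [513.4, -221.1, 67.9]
eef_rot: [3.141, -0.001, 0.239]
wrist_force: [5.1, -2.5, -3.0]
finger_gap: 12.3
finger_force: 20.0
```

Emit:
servo_tool(
  motion=[
    [[0,0,0,0,0,-0.012,1],[0,0,0,0,0,-0.012,1],[0,0,0,0,0,-0.012,1]],
  ],
)

```text
clock: 5.2
eef_pos: [513.4, -221.1, 67.9]
eef_rot: [3.141, -0.001, 0.207]
wrist_force: [5.2, -2.1, -3.0]
finger_gap: 12.1
finger_force: 20.0
```

Emit:
servo_tool(
  motion=[
    [[0,0,0,0,0,0,0.4],[0,0,0,0,0,0,0.4],[0,0,0,0,0,0,0.4],[0,0,0,0,0,0,0.4],[0,0,0.1,0,0,0,0.4],[0,0,0.18,0,0,0,0.4],[0.008,-0.075,0.18,0,0,-0.03,0.4],[0.015,-0.151,0.18,0,0,-0.03,0.4],[0.015,-0.151,0.18,0,0,-0.03,0.4],[0.015,-0.151,0.18,0,0,-0.03,0.4]],
  ],
)

```text
clock: 6.2
eef_pos: [520.2, -296.6, 157.5]
eef_rot: [-3.141, 0.001, 0.112]
wrist_force: [-1.0, 0.2, 0.1]
finger_gap: 56.4
finger_force: 0.0
```

```bash
python3 - <<'E'
from m import *
S=manip.read_state(); print(S['eef_pos'],S['eef_rot'],S['finger_gap'])
c=cam('scene'); P=pts(c); k=c['frame']
cv2.imwrite('pics/c3.png',cv2.resize(k[170:270,140:240],(500,500))[...,::-1])
q=P[195:245,160:195].reshape(-1,3); q=q[(q[:,2]>90)&(q[:,2]<126)&(abs(q[:,0]-522)<20)&(abs(q[:,1]+297)<18)]; print('plate',rect(q),q.min(0),q.max(0))
E
```

```text
[ 520.15172989 -296.56900033  157.51703927] [-3.14094845e+00  5.66575084e-04  1.11880102e-01] 56.428037691342276
plate [array([ 519.48, -297.11]), array([12.65, 30.05]), np.float64(0.13)] [ 512.57879093 -312.15813269   90.01887866] [ 526.98397623 -281.86687856  125.11717443]
```

View pics/c3.png

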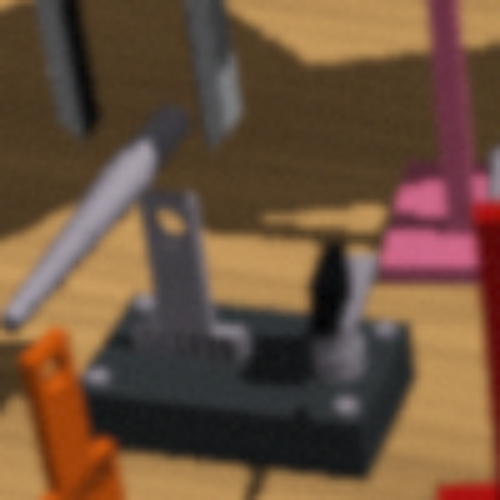

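The knob at (330,290) is a quarter turn round, the tongue is clear, and the plate still stands in its slot under the fingers at (75,130) and (225,140). Descending to grip it.

Emit:
servo_tool(
  motion=[
    [[0,0,-0.09,0,0,0,0.4],[0,0,-0.18,0,0,0,0.4],[0,0,-0.206,0,0,0,0.4],[0,0,-0.206,0,0,0,0.4],[0,0,-0.206,0,0,0,0.8],[0,0,-0.206,0,0,0,1],[0,0,-0.206,0,0,0,1],[0,0,-0.206,0,0,0,1],[0,0,-0.206,0,0,0,1],[0,0,-0.206,0,0,0,1]],
  ],
  newtons=10,
)

```text
clock: 7.25
eef_pos: [520.8, -296.6, 55.8]
eef_rot: [3.141, -0.001, 0.113]
wrist_force: [-0.7, 1.1, 6.5]
finger_gap: 26.1
finger_force: 10.0
```

Emit:
servo_tool(
  motion=[
    [[0,0,0,0,0,0,1],[0,0,0,0,0,0,1]],
  ],
  newtons=30,
)

```text
clock: 7.45
eef_pos: [520.8, -296.6, 55.8]
eef_rot: [3.141, -0.001, 0.113]
wrist_force: [-1.2, 1.0, 6.7]
finger_gap: 25.6
finger_force: 29.9
```

Emit:
servo_tool(
  motion=[
    [[0,0,0.02,0,0,0,1],[0,0,0.04,0,0,0,1],[0,0,0.06,0,0,0,1],[0,0,0.08,0,0,0,1],[0,0,0.12,0,0,0,1],[0,0,0.16,0,0,0,1],[0,0,0.2,0,0,0,1],[0,0,0.2,0,0,0,1]],
  ],
  newtons=40,
)

```text
clock: 8.25
eef_pos: [521.4, -297.0, 158.1]
eef_rot: [3.139, -0.004, 0.113]
wrist_force: [0.8, -1.4, -2.7]
finger_gap: 26.0
finger_force: 39.9
```

Emit:
servo_tool(
  motion=[
    [[-0.06,0.05,0,0,0,0,1],[-0.12,0.12,0,0,0,0,1],[-0.16,0.2,0,0,0,0.01,1],[-0.16,0.29,0,0,0,0.02,1],[-0.16,0.38,0,0,0,0.03,1],[-0.16,0.47,0,0,0,0.03,1],[-0.13,0.56,0,0,0,0.03,1],[-0.08,0.61,0,0,0,0.03,1],[0.0,0.65,0,0,0,0.03,1],[0.04,0.65,0,0,0,0.03,1]],
  ],
)

```text
clock: 9.25
eef_pos: [542.0, 31.1, 154.1]
eef_rot: [-3.141, 0.0, 0.21]
wrist_force: [0.4, -0.8, -1.6]
finger_gap: 25.6
finger_force: 39.9
```

Emit:
servo_tool(
  motion=[
    [[0,0,0,0,0,0,1],[0,0,0,0,0,0,1],[0,0,0,0,0,0,1]],
  ],
)

```text
clock: 9.55
eef_pos: [539.7, 28.4, 154.6]
eef_rot: [-3.141, 0.001, 0.207]
wrist_force: [0.2, 0.4, -2.3]
finger_gap: 25.8
finger_force: 39.9
```

```bash
python3 - <<'E'
from m import *
S=manip.read_state(); print(S['eef_pos'],S['eef_rot'],S['finger_gap'],S['wrist_force'])
c=cam('scene'); k=c['frame']; v0,v1,u0,u1=170,330,240,400
cv2.imwrite('pics/c4.png',cv2.resize(k[v0:v1,u0:u1],(600,600))[...,::-1])
E
```

```text
[539.67699045  28.37128574 154.60865462] [-3.14142438e+00  8.26912408e-04  2.06738300e-01] 25.785414760997483 [ 0.17925156  0.39408414 -2.3031008 ]
```

View pics/c4.png

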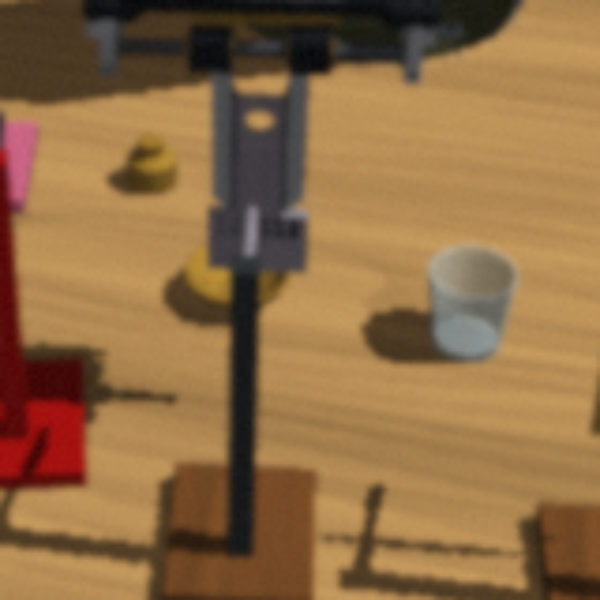

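The gripped plate hangs straight, with its eye at crop (260,120) and the peg tip at (253,212) in front of the plate. The jar and dish are untouched. I'll measure the eye against the peg in this same view.

```bash
python3 - <<'E'
from m import *
c=dict(np.load('scene.npz')); P=pts(c); k=c['frame'].astype(int)
# eye blob: bright/brown pixels within neck region
sub=k[196:210,298:320]; m=((sub[...,0]-sub[...,2])>35).astype(np.uint8)
n,l,st,ce=cv2.connectedComponentsWithStats(m)
for i in range(1,n): print('blob',st[i],ce[i]+[298,196])
N=P[185:245,290:325].reshape(-1,3); q=N[(abs(N[:,0]-543)<14)&(N[:,2]>185)&(N[:,2]<230)&(abs(N[:,1]-29)<11)]; print('neck',q.mean(0),q.max(0),np.polyfit(q[:,2],q[:,0],1))
q=N[(abs(N[:,0]-543)<14)&(N[:,2]>95)&(N[:,2]<145)]; print('foot',rect(q),q.min(0),q.max(0))
q=P[215:250,298:318].reshape(-1,3); q=q[(q[:,0]>575)&(q[:,0]<650)&(q[:,2]>170)]
print('peg',len(q),q.min(0),q.max(0),np.polyfit(q[:,0],q[:,1],1),np.polyval(np.polyfit(q[:,0],q[:,1],1),[590,628]),np.polyval(np.polyfit(q[:,0],q[:,2],1),[590,628]))
for u,v in ((309.3,202),): print(ray(c,u,v,206.3), ray(c,u,v,204))
E
```

```text
blob [ 7  3  8  6 39] [308.74358974 201.56410256]
neck [540.8796556   28.9654318  204.20216941] [546.62393453  39.7852885  223.70548747] [-5.47562463e-02  5.52061000e+02]
foot [array([541.76,  27.14]), array([ 7.85, 54.95]), np.float64(0.16)] [ 5.34691894e+02 -1.88742346e-01  1.08052177e+02] [549.62102415  54.61849305 144.82926018]
peg 47 [592.62325873  32.31796534 187.69981272] [646.55703631  47.16634935 200.33707328] [  0.20659379 -88.01438165] [33.87595319 41.72651713] [187.59652219 195.42880619]
[539.56769441  27.93662774 206.3       ] [536.0774843   27.15787366 204.        ]
```

Emit:
servo_tool(
  motion=[
    [[0.03,0.002,-0.022,0,0,0,1],[0.06,0.004,-0.044,0,0,0,1],[0.06,0.004,-0.044,0,0,0,1],[0.06,0.004,-0.044,0,0,0,1],[0.06,0.004,-0.044,0,0,0,1]],
  ],
)

```text
clock: 10.1
eef_pos: [570.0, 30.5, 133.6]
eef_rot: [3.141, -0.001, 0.207]
wrist_force: [0.6, 0.1, -2.8]
finger_gap: 25.5
finger_force: 39.9
```

```bash
python3 - <<'E'
from m import *
S=manip.read_state(); print(S['eef_pos'],S['eef_rot'],S['finger_gap'],S['wrist_force'])
c=cam('scene'); k=c['frame']; v0,v1,u0,u1=180,260,270,350
cv2.imwrite('pics/c5.png',cv2.resize(k[v0:v1,u0:u1],(560,560),interpolation=2)[...,::-1])
P=pts(c)
N=P[185:260,280:335].reshape(-1,3); q=N[(abs(N[:,0]-573)<14)&(N[:,2]>160)&(N[:,2]<205)]; print('neck',q.mean(0),q.max(0))
q=P[215:250,298:318].reshape(-1,3); q=q[(q[:,0]>590)&(q[:,0]<650)&(q[:,2]>170)]
print('peg',len(q),q.min(0),q.max(0),np.polyval(np.polyfit(q[:,0],q[:,1],1),[590,628]))
t=cam('top'); print(ray(c,308.7,201.6,206))
E
```

```text
[570.03477943  30.50804503 133.6325215 ] [ 3.14148893e+00 -5.64872920e-04  2.06955891e-01] 25.50353234513062 [ 0.63331967  0.10286712 -2.82617751]
neck [575.77880795  29.36248734 183.20224438] [586.68625747  54.92417084 204.79779828]
peg 47 [591.83194918  32.79507354 187.25056438] [646.85176044  47.47026366 200.65013238] [33.89203674 41.7279154 ]
[537.97405461  26.33643678 206.        ]
```

View pics/c5.png

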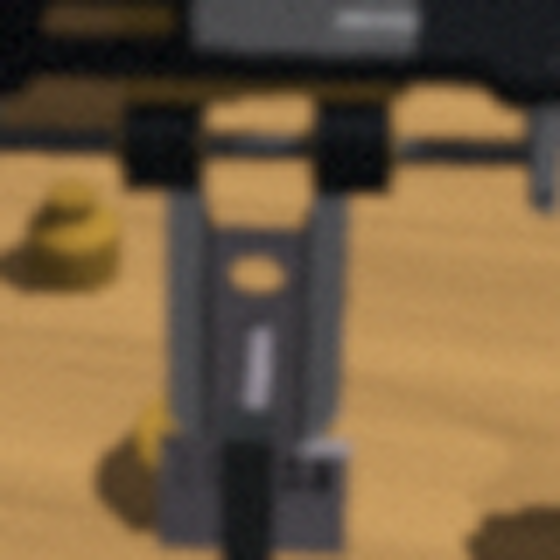

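```bash
python3 - <<'E'
from m import *
c=dict(np.load('scene.npz')); T=c['cam_to_world']
def proj(p):
    q=T[:3,:3].T@(np.array(p)-T[:3,3]); x,y=q[:2]/q[2]; s=1+c['k1']*(x*x+y*y); return np.round([c['cx']+c['f']*x*s,c['cy']+c['f']*y*s],1)
for n,p in dict(eye=(570,30.5,185.3),tip=(590,34.3,185),post=(658,48.3,200),ptop=(574,31.3,199.8),tcpgap=(570,30.5,133.6)).items(): print(n,proj(p))
k=c['frame'].astype(int); sub=k[210:228,298:316]; m=(sub[...,0]-sub[...,2])>35; v,u=np.nonzero(m); print('eye px',u.mean()+298,v.mean()+210,len(u))
print('col',k[205:245,307].mean(1).round().tolist())
E
```

```text
eye [306.9 219.2]
tip [306.4 225.4]
post [305.2 241. ]
ptop [306.9 214.3]
tcpgap [306.5 240.1]
eye px 306.4375 214.8375 80
col [145.0, 147.0, 147.0, 145.0, 136.0, 137.0, 130.0, 101.0, 68.0, 61.0, 69.0, 92.0, 119.0, 134.0, 142.0, 136.0, 105.0, 75.0, 66.0, 63.0, 64.0, 84.0, 119.0, 135.0, 140.0, 140.0, 142.0, 141.0, 143.0, 136.0, 133.0, 126.0, 117.0, 85.0, 62.0, 52.0, 52.0, 45.0, 37.0, 27.0]
```

Emit:
servo_tool(
  motion=[
    [[0.02,0.0045,-0.002,0,0,0,1],[0.04,0.009,-0.002,0,0,0,1],[0.05,0.0115,0,0,0,0,1],[0.06,0.0135,0.002,0,0,0,1],[0.068,0.015,0.0035,0,0,0,1],[0.068,0.015,0.0035,0,0,0,1],[0.068,0.015,0.0035,0,0,0,1]],
  ],
)

```text
clock: 10.9
eef_pos: [604.4, 38.1, 134.6]
eef_rot: [-3.142, 0.0, 0.207]
wrist_force: [-0.8, -1.1, -2.9]
finger_gap: 25.7
finger_force: 39.9
```

```bash
python3 - <<'E'
from m import *
S=manip.read_state(); print(S['eef_pos'],S['eef_rot'],S['finger_gap'],S['wrist_force'],S['moment'])
c=cam('scene'); k=c['frame']
cv2.imwrite('pics/c6.png',cv2.resize(k[195:255,277:337],(600,600),interpolation=2)[...,::-1])
E
```

```text
[604.36585795  38.11394451 134.63806536] [-3.14152307e+00  1.79489059e-04  2.07108387e-01] 25.736062125336232 [-0.82036498 -1.08164473 -2.85835008] [0.02134153 0.1435203  0.01009217]
```

View pics/c6.png

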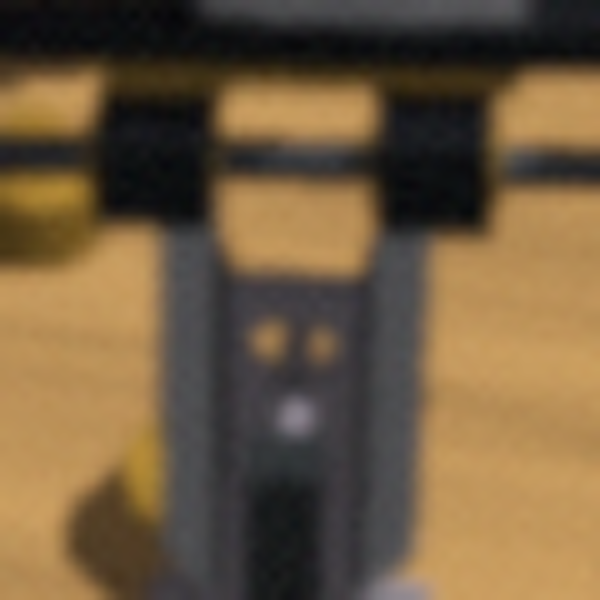

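The peg shows inside the eye, with light left and right of it at (268,340) and (322,345). It is roughly centred and there is no contact force. Sliding on along the peg.

Emit:
servo_tool(
  motion=[
    [[0.015,0.003,0.003,0,0,0,1],[0.03,0.0062,0.0062,0,0,0,1],[0.045,0.0093,0.0094,0,0,0,1],[0.06,0.0125,0.0125,0,0,0,1],[0.067,0.014,0.014,0,0,0,1],[0.067,0.014,0.014,0,0,0,1],[0.067,0.014,0.014,0,0,0,1]],
  ],
)

```text
clock: 11.65
eef_pos: [637.8, 45.1, 141.5]
eef_rot: [-3.142, 0.0, 0.207]
wrist_force: [-0.4, -0.1, -3.1]
finger_gap: 25.9
finger_force: 39.9
```

Emit:
servo_tool(
  motion=[
    [[0,0,-0.003,0,0,0,1],[0,0,-0.006,0,0,0,1],[0,0,-0.007,0,0,0,1],[0,0,-0.007,0,0,0,1]],
  ],
)

```text
clock: 12.05
eef_pos: [638.0, 45.1, 138.5]
eef_rot: [3.141, -0.0, 0.207]
wrist_force: [-0.5, -0.4, 1.4]
finger_gap: 26.0
finger_force: 39.9
```

Emit:
servo_tool(
  motion=[
    [[0,0,-0.001,0,0,0,1],[0,0,-0.002,0,0,0,1],[0,0,-0.002,0,0,0,1]],
  ],
)

```text
clock: 12.35
eef_pos: [638.2, 45.1, 138.2]
eef_rot: [3.141, -0.001, 0.207]
wrist_force: [-3.6, -1.6, 7.2]
finger_gap: 25.6
finger_force: 39.9
```

Emit:
servo_tool(
  motion=[
    [[0,0,0.002,0,0,0,1],[0,0,0.002,0,0,0,1],[0,0,0.002,0,0,0,1]],
  ],
  newtons=5,
)

```text
clock: 12.65
eef_pos: [638.1, 45.0, 138.4]
eef_rot: [3.141, -0.0, 0.207]
wrist_force: [-0.6, -1.2, 3.8]
finger_gap: 26.0
finger_force: 5.0
```

Emit:
servo_tool(
  motion=[
    [[0,0,0,0,0,0,0.7],[0,0,0,0,0,0,0.68],[0,0,0,0,0,0,0.66],[0,0,0,0,0,0,0.64],[0,0,0,0,0,0,0.6],[0,0,0,0,0,0,0.5],[0,0,0,0,0,0,0.35],[0,0,0,0,0,0,0.2],[0,0,0,0,0,0,0.2],[0,0,0,0,0,0,0.2]],
  ],
)

```text
clock: 13.65
eef_pos: [638.0, 45.1, 138.2]
eef_rot: [-3.142, 0.0, 0.207]
wrist_force: [-0.3, 0.2, -1.5]
finger_gap: 73.3
finger_force: 0.0
```

```bash
python3 - <<'E'
from m import *
S=manip.read_state(); print(S['eef_pos'],S['finger_gap'],S['wrist_force'])
c=cam('scene'); k=c['frame']
cv2.imwrite('pics/c7.png',cv2.resize(k[180:340,245:405],(600,600),interpolation=2)[...,::-1])
E
```

```text
[637.97414162  45.11039423 138.195491  ] 73.26509767601632 [-0.32008203  0.23761963 -1.54886697]
```

View pics/c7.png

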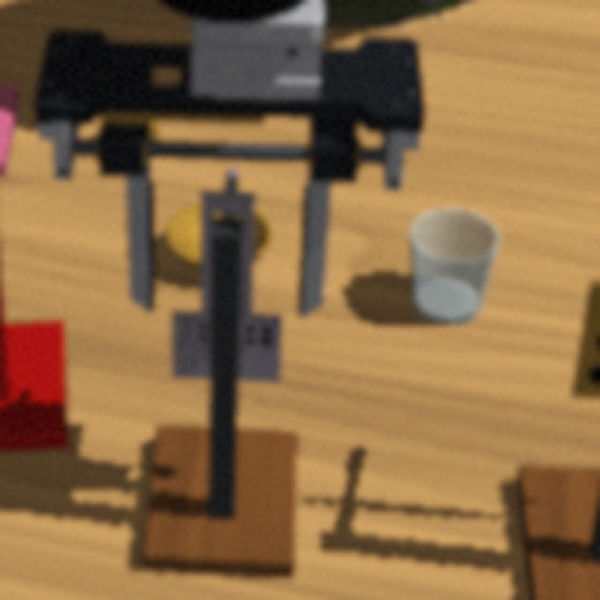

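The plate hangs level on the peg at (228,280), with the fingers free on either side. Retreating straight up.

Emit:
servo_tool(
  motion=[
    [[0,0,0.03,0,0,0,0.2],[0,0,0.08,0,0,0,0.2],[0,0,0.15,0,0,0,0.2],[0,0,0.22,0,0,0,0.2],[-0.1,0,0.22,0,0,0,0.2],[-0.2,0,0.22,0,0,0,0.2],[-0.3,0,0.22,0,0,0,0.2],[-0.3,0,0.22,0,0,0,0.2],[-0.3,0,0.22,0,0,0,0.2],[-0.3,0,0.22,0,0,0,0.2]],
  ],
)

```text
clock: 14.7
eef_pos: [489.0, 45.1, 249.2]
eef_rot: [3.141, -0.002, 0.207]
wrist_force: [0.6, 0.1, 0.2]
finger_gap: 75.4
finger_force: 0.0
```

```bash
python3 - <<'E'
from m import *
S=manip.read_state(); print(S['eef_pos'],S['finger_gap'],S['wrist_force'])
for i in range(2):
    c=cam('scene'); P=pts(c)[225:290,280:330].reshape(-1,3)
    q=P[(P[:,0]>610)&(P[:,0]<655)&(P[:,2]>90)&(P[:,2]<215)]; f=q[q[:,2]<125]
    n=q[(q[:,2]>130)]; print('foot',rect(f),f[:,2].min(),'neck',n.mean(0),n.max(0),'tilt',np.polyfit(q[:,2],q[:,0],1)[0])
E
```

```text
[488.98892959  45.10763307 249.1653836 ] 75.38207974062676 [0.64889037 0.0719629  0.21750692]
foot [array([648.33,  46.57]), array([14.35, 54.87]), np.float64(0.18)] 90.51165840195154 neck [640.34503952  43.84397563 173.6590053 ] [650.2690124   70.85221858 206.32305815] tilt -0.07200381711143808
foot [array([648.06,  46.53]), array([12.96, 54.85]), np.float64(0.17)] 90.02436425050257 neck [640.54675765  44.25046088 172.21718364] [654.43951105  72.15925328 205.82477515] tilt -0.06864118022250378
```

The plate is still, yaw about 0.17 and tilt about 0.07 rad, with the eye near +8 mm along the peg. Handing in.

```bash
python3 -c "
from cell import manip
print(manip.sign_off())"
```

```text
the job is handed in; nothing more can be done
None
```

The clamp knob is turned about 1.48 rad clockwise and left open, the plate hangs still by its eye on the empty peg, and the job is handed in at about 15 s with no verdict returned.

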